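Line up the canisters by size beside the kettle

ROBOT

A 7-joint arm with a two-finger parallel gripper is mounted at the origin on the work surface. World frame = base frame: x ahead of the robot, y to its left, z up, the work surface at z = 0. Lengths are in m, angles in rad, forces in N, time in s.
With the tool pointing down it reaches from about 0.4 to 0.85 m from the base axis. Payload 6.9 kg.
Tool frame: the origin (TCP) lies midway between the tips of the shut fingers; the grasp point (between the pads) lies behind it (ctrl.pinch_z is the z of the grasp point in the tool frame, in m); z points along the fingers, y is the line along which they close (so a half turn about z gives the same grasp; the last joint's range is limited). The gripper opens to 85 mm and grips with 20 to 120 N. Pads are 22 mm wide; open, the fingers measure 114 mm over their backs; the gripper's body (76 mm by 85 mm) begins 54 mm behind the grasp point. The pads swing forward as they close: fully open they stand 13 mm farther back than shut.
Start: joints at [-1.016, 0.507, -0.238, 1.5, 0.126, 1.149, -0.155], TCP at [0.271, 0.563, 0.231] pointing down, gripper open.
Joint ranges: [-3.08, 3.08], [-0.24, 2.05], [-1.43, 1.35], [0, 2.5], [-1.52, 4.66], [0.17, 1.96], [-2.89, 2.89]. Speed limits (rad/s): [2.39, 2.39, 3.14, 3.14, 3.14, 3.14, 3.14].

INTERFACE

Orientations are given as a unit quaternion [w, x, y, z].
In Python, from station import ctrl, get_state, vision, ticket, models gives the robot as it stands. Calls block until the motion is done:
- ctrl.movep(position, orientation): joint-space move of the TCP to a pose.
- ctrl.movel(position, frame=None, max_speed=0.15): straight line of the TCP; frame=None keeps the orientation; max_speed is the mean speed in m/s.
- ctrl.set_joints(angles): joint-space move.
- ctrl.ungrasp() and ctrl.close_gripper(force=None): open the fingers fully, or close them until they stop; force is the grip in N (None keeps the last).
- ctrl.pause(seconds).
- ctrl.ik(position, orientation): joint angles nearest the present ones, or None.
- get_state(): the state.
- vision.grab_frame(name): name is "scene" or "side" or "wrist"; returns (picture, depth): 480x640x3 uint8, blue, green, red; 480x640 float32, m along the optical axis (not along the pixel's ray), 0 where there is no reading.
- vision.camera_info(name): a dict with "mtx" (3x3 intrinsics, pixels), "R" (3x3) and "t" (3): a world point X has camera coordinates R X + t; the wrist camera has in their place "hand_eye" (4x4, takes a point from camera to tool coordinates, whose origin is the TCP and whose axes are the flange's). Camera axes: x right, y down, z forward; pixel columns grow to the right and rows downward; lengths in m; the calibration is good to about 2 mm. A picture is of the moment at which its call begins: read the wrist's pose just before it. camera_info takes no time and is no camera call.
A pose or a line that the arm cannot do raises ctrl.Unreachable and nothing moves.
- ticket.close_job(): hands the job in; it is judged then, once.
Trained networks look in the newest picture that a camera, given by its name, has taken for a name from the list of things; names that differ only in an ending like _2 or _b are one class to them, and where a whole thing is asked for, a point or a joint stands for the part that bears it (a point fixed in the world has none). Each returns a list of dicts, best first, with "p" (0 to 1); they miss things now and then, are a little off and sometimes report something else, mostly with a low value. They report only what shows in the picture. A call takes as long as a camera call.
- models.recognise(camera, target): "point" ([column, row] in pixels, amid what is visible of it).
- models.masks_of(camera, target): "mask" (480x640 bool, what is visible of it) and "point" ([column, row] in pixels, amid what is visible of it).
The state is a dict: "time": time; "qpos": joint angles; "qd": joint speeds; "tau": joint torques, N m; "tcp_pos": TCP position; "eef_rot": TCP orientation; "contact_force": force on the tool from outside, world axes, zero at the start; "wrist_torque": the same for the moment, N m; "width": finger opening in m; "gripper_force": force on a finger pad.
Only numpy, scipy, OpenCV 4.12 (cv2) and the standard library are available. Lean on these libraries where they do the work, as an engineer would, in place of code of your own. Each camera call takes 0.05 s, during which the arm holds its last target. There are 200 camera calls.

TASK

Line up the four steel canisters on the wooden board in order of size, one in the middle of each dark pad: the largest on the pad nearest the kettle, then going down in size to the smallest on the pad nearest the blue bowl. Leave them standing and let go of them; never tip a canister over, and do not disturb the kettle or the bowl.

Things in the scene. Friction and masses are not known exactly. Their poses are not given: they have to be found in the camera images.
- can_largest: The largest of four closed stainless canisters: upright cylinder 60 mm across, 100 mm tall including its fixed wooden lid (top 10 mm, 2 mm narrower), plus a lid knob 12 mm across and 8 mm tall. 30 to 270 g. Starts upright on the white stovetop (height 0), in any of four spots between robot and board. Origin: centre of its underside; z up along its axis.
- can_large: The second largest of four closed stainless canisters: upright cylinder 50 mm across, 80 mm tall including its fixed wooden lid (top 10 mm, 2 mm narrower), plus a lid knob 12 mm across and 8 mm tall. 30 to 270 g. Starts upright on the white stovetop (height 0), in any of four spots between robot and board. Origin: centre of its underside; z up along its axis.
- can_small: The second smallest of four closed stainless canisters: upright cylinder 40 mm across, 60 mm tall including its fixed wooden lid (top 10 mm, 2 mm narrower), plus a lid knob 12 mm across and 8 mm tall. 30 to 270 g. Starts upright on the white stovetop (height 0), in any of four spots between robot and board. Origin: centre of its underside; z up along its axis.
- can_smallest: The smallest of four closed stainless canisters: upright cylinder 30 mm across, 40 mm tall including its fixed wooden lid (top 10 mm, 2 mm narrower), plus a lid knob 12 mm across and 8 mm tall. 30 to 270 g. Starts upright on the white stovetop (height 0), in any of four spots between robot and board. Origin: centre of its underside; z up along its axis.
- pad_1: Fixed dark rubber disc, 72 mm across, 3 mm thick, end of the row on the robot's left (+y); four lie in a straight row 80 mm apart on a fixed wooden board (90 x 340 x 14 mm). Origin: centre of its underside; its top is 3 mm higher, 17 mm above the stovetop. z up, y along the row to the robot's left, x across it, away from the robot. The board's place and yaw (within 0.2 rad) vary.
- pad_2: Fixed dark rubber disc, 72 mm across, 3 mm thick, second from the left; four lie in a straight row 80 mm apart on a fixed wooden board (90 x 340 x 14 mm). Origin: centre of its underside; its top is 3 mm higher, 17 mm above the stovetop. z up, y along the row to the robot's left, x across it, away from the robot. The board's place and yaw (within 0.2 rad) vary.
- pad_3: Fixed dark rubber disc, 72 mm across, 3 mm thick, third from the left; four lie in a straight row 80 mm apart on a fixed wooden board (90 x 340 x 14 mm). Origin: centre of its underside; its top is 3 mm higher, 17 mm above the stovetop. z up, y along the row to the robot's left, x across it, away from the robot. The board's place and yaw (within 0.2 rad) vary.
- pad_4: Fixed dark rubber disc, 72 mm across, 3 mm thick, end of the row on the robot's right (-y); four lie in a straight row 80 mm apart on a fixed wooden board (90 x 340 x 14 mm). Origin: centre of its underside; its top is 3 mm higher, 17 mm above the stovetop. z up, y along the row to the robot's left, x across it, away from the robot. The board's place and yaw (within 0.2 rad) vary.
- kettle: Stainless kettle, 184 mm across, 203 mm tall to its black arched handle, spout along its +x reaching 145 mm and pointing roughly away from the robot. Stands on a burner at the far left or far right, off one end of the row; which side varies. Origin: centre of its underside. Not to be disturbed.
- bowl: Empty blue ceramic bowl, 150 mm across the rim, 65 mm tall, on the burner on the other side from the kettle. Origin: centre of its underside. Not to be disturbed.

How it is judged:
At the end, for the whole second after the job is handed in: Every canister stands on its own pad (centre within 12 mm of the pad's centre, underside on the pad's top to within 3 mm, tilted less than 0.1 rad, at rest), largest on the pad at the kettle's end, then second largest, second smallest, and the smallest at the bowl's end (((world y of kettle above 0 m and horizontal distance between can_largest and pad_1 below 0.012 m and z of can_largest in the frame of pad_1 between 0.001 and 0.006 m and horizontal distance between can_large and pad_2 below 0.012 m and z of can_large in the frame of pad_2 between 0.001 and 0.006 m and horizontal distance between can_small and pad_3 below 0.012 m and z of can_small in the frame of pad_3 between 0.001 and 0.006 m and horizontal distance between can_smallest and pad_4 below 0.012 m and z of can_smallest in the frame of pad_4 between 0.001 and 0.006 m) or (world y of kettle below 0 m and horizontal distance between can_largest and pad_4 below 0.012 m and z of can_largest in the frame of pad_4 between 0.001 and 0.006 m and horizontal distance between can_large and pad_3 below 0.012 m and z of can_large in the frame of pad_3 between 0.001 and 0.006 m and horizontal distance between can_small and pad_2 below 0.012 m and z of can_small in the frame of pad_2 between 0.001 and 0.006 m and horizontal distance between can_smallest and pad_1 below 0.012 m and z of can_smallest in the frame of pad_1 between 0.001 and 0.006 m)) and angle between each of can_largest, can_large, can_small, can_smallest's own z axis and vertical below 0.1 rad and linear speed of each of can_largest, can_large, can_small, can_smallest below 0.02 m/s); the robot touches nothing.
It fails at once if a canister is tipped over (more than 0.6 rad) (angle between any of can_largest, can_large, can_small, can_smallest's own z axis and vertical above 0.6 rad).
It fails at once if the kettle or the bowl is moved by more than 20 mm (distance of any of kettle, bowl from where it was at the start of the episode above 0.02 m).
It also fails if it takes over 99 s, if anything falls off the work surface, if the arm or the gripper's body presses on something with over 40 N, if the wrist force passes 120 N, or if a joint passes its speed limit or range.

## Working session

There is one attempt and no reset: what is moved stays moved. The work goes in short steps, each a Python script; the robot and the scene stay as the last script left them, time stands still between calls to the robot, and variables do not carry over. Pictures are saved under pics/ and viewed, at most 14 in all, crops included, and the job is handed in when it is done.

```bash
mkdir -p pics; ls; python3 - <<'E'
from station import ctrl, get_state, vision
import cv2, numpy as np
a,_=vision.grab_frame("scene"); b,_=vision.grab_frame("side")
cv2.imwrite("pics/scene0.png",a); cv2.imwrite("pics/side0.png",b)
for n in("scene","side","wrist"): print(n,vision.camera_info(n))
print(ctrl.pinch_z); s=get_state(); print(s["time"],s["tcp_pos"],s["eef_rot"],s["width"])
E
```

```text
pics
scene {'mtx': array([[544.91418413,   0.        , 324.6951508 ],
       [  0.        , 544.91418413, 239.66562431],
       [  0.        ,   0.        ,   1.        ]]), 'R': array([[ 0.51743033,  0.85564503, -0.0117233 ],
       [ 0.68379868, -0.42166942, -0.59549498],
       [-0.51447568,  0.30011078, -0.80327349]]), 't': array([-0.28917219, -0.33755649,  1.42146514])}
side {'mtx': array([[574.93114825,   0.        , 308.81485862],
       [  0.        , 574.93114825, 235.65857912],
       [  0.        ,   0.        ,   1.        ]]), 'R': array([[ 0.69396859, -0.71963015, -0.02323864],
       [-0.45926817, -0.41757263, -0.78403179],
       [ 0.5545091 ,  0.5547662 , -0.62028552]]), 't': array([-0.36282303,  0.29364601,  1.18615362])}
wrist {'mtx': array([[365.52258765,   0.        , 327.87757963],
       [  0.        , 365.52258765, 241.42724687],
       [  0.        ,   0.        ,   1.        ]]), 'hand_eye': array([[-1.80639031e-04, -9.45902491e-01, -3.24450990e-01,
         8.38701099e-02],
       [ 9.99999684e-01, -4.22123400e-04,  6.73903327e-04,
        -2.66091116e-04],
       [-7.74405190e-04, -3.24450765e-01,  9.45902268e-01,
        -1.41460289e-01],
       [ 0.00000000e+00,  0.00000000e+00,  0.00000000e+00,
         1.00000000e+00]])}
-0.0187
0.1 [0.27104675 0.56265106 0.23050478] [-1.78994605e-04  2.22514936e-01  9.74928941e-01 -7.94334654e-04] 0.08548074172431759
```

View pics/scene0.png

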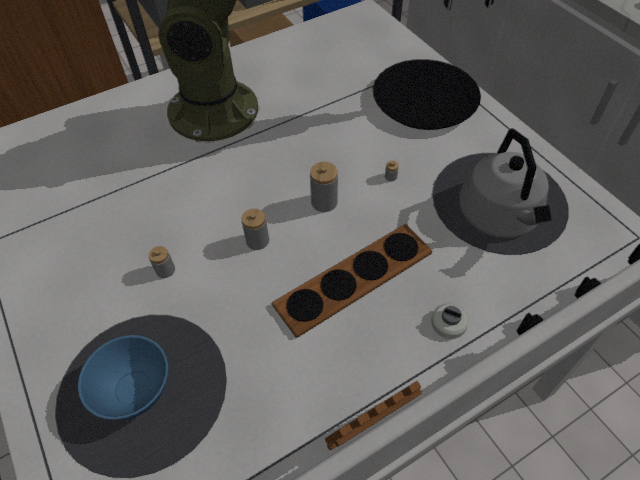

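View pics/side0.png

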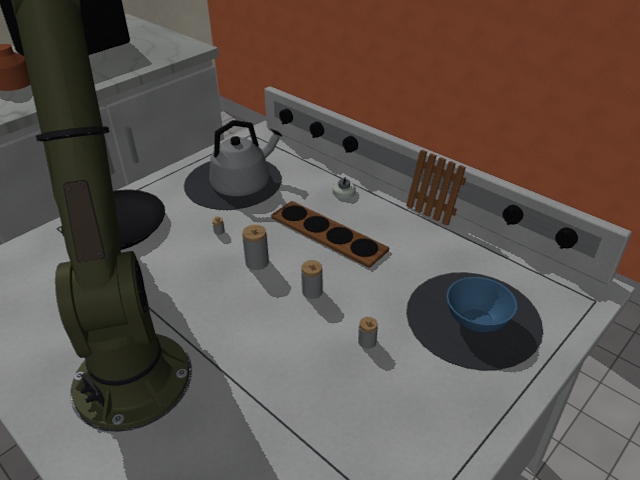

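The scene view shows the kettle upper right (505,195), which is the +y end, and the bowl at (123,378). The pads run from (401,246) by the kettle to (305,305). The canisters are at (323,185) largest, (255,228) large, (161,261) small and (392,170) smallest. The side view (same layout) shows them at (256,246), (312,279), (368,332) and (218,225), with pads from (294,213) to (364,246).

```bash
cat > loc.py <<'E'
from station import ctrl, get_state, vision
import cv2, numpy as np
H=dict(largest=.1,large=.08,small=.06,smallest=.04); D=dict(largest=.058,large=.048,small=.038,smallest=.028)
def ray(cam,uv,z):
    i=vision.camera_info(cam); R,t=i["R"],i["t"]; c=-R.T@t
    d=(R.T@np.linalg.inv(i["mtx"])@np.c_[np.atleast_2d(uv),np.ones(len(np.atleast_2d(uv)))].T).T
    return (c+d*((z-c[2])/d[:,2])[:,None])[:,:2]
def cloud(cam):
    im,dep=vision.grab_frame(cam); i=vision.camera_info(cam)
    v,u=np.mgrid[:480,:640]; p=np.stack([u,v,np.ones_like(u)],-1)@np.linalg.inv(i["mtx"]).T*dep[...,None]
    return im,dep,(p-i["t"])@i["R"]
def centroid(cam,m,z):
    n,l,s,c=cv2.connectedComponentsWithStats(m.astype(np.uint8),connectivity=8)
    k=1+np.argmax(s[1:,4]); vv,uu=np.nonzero(l==k); xy=ray(cam,np.c_[uu,vv],z)
    return (xy.min(0)+xy.max(0))/2, np.ptp(xy,axis=0), s[k,4], xy.mean(0)
E
python3 - <<'E'
from loc import *
seeds={"scene":dict(largest=(323,172),large=(254,217),small=(159,254),smallest=(392,165)),"side":dict(largest=(255,232),large=(312,268),small=(368,324),smallest=(218,220))}
pads={"scene":[(401,246),(370,265),(338,285),(305,305)],"side":[(294,213),(317,224),(340,235),(364,247)]}
for cam in seeds:
    im,dep,P=cloud(cam); hsv=cv2.cvtColor(im,cv2.COLOR_BGR2HSV); v,u=np.mgrid[:480,:640]
    for k,(a,b) in seeds[cam].items():
        near=np.hypot(u-a,v-b)<18
        m=near&(hsv[...,1]>80)&(hsv[...,2]>40)
        m2=near&(abs(P[...,2]-H[k])<.005)&(dep>0)
        print(cam,k,[ (r[0].round(4),r[1].round(3),r[2],r[3].round(4)) for r in (centroid(cam,m,H[k]),centroid(cam,m2,H[k]))], "3d",np.median(P[m2],0).round(4))
    for j,(a,b) in enumerate(pads[cam]):
        m=(np.hypot(u-a,v-b)<19)&(hsv[...,2]<40)
        r=centroid(cam,m,.017); print(cam,"pad",j+1,r[0].round(4),r[1].round(3),r[2],r[3].round(4),np.median(P[m],0).round(4))
E
```

```text
scene largest [(array([0.423, 0.08 ]), array([0.061, 0.059]), np.int32(473), array([0.4234, 0.08  ])), (array([0.4215, 0.0806]), array([0.061, 0.061]), np.int32(445), array([0.4222, 0.0801]))] 3d [0.4242 0.0786 0.1014]
scene large [(array([ 0.4408, -0.0965]), array([0.05 , 0.047]), np.int32(370), array([ 0.441 , -0.0966])), (array([ 0.4401, -0.0964]), array([0.054, 0.048]), np.int32(350), array([ 0.4397, -0.0971]))] 3d [ 0.4422 -0.0982  0.0814]
scene small [(array([ 0.4086, -0.292 ]), array([0.042, 0.036]), np.int32(260), array([ 0.4088, -0.2925])), (array([ 0.4078, -0.2925]), array([0.043, 0.037]), np.int32(227), array([ 0.4078, -0.2924]))] 3d [ 0.4105 -0.2923  0.0613]
scene smallest [(array([0.4382, 0.252 ]), array([0.029, 0.03 ]), np.int32(101), array([0.4383, 0.2521])), (array([0.4369, 0.252 ]), array([0.032, 0.03 ]), np.int32(82), array([0.4385, 0.2508]))] 3d [0.4395 0.249  0.0407]
scene pad 1 [0.6201 0.1477] [0.07  0.071] 737 [0.6206 0.1473] [0.6218 0.1464 0.0186]
scene pad 2 [0.6248 0.0683] [0.07 0.07] 789 [0.6256 0.0677] [0.6265 0.067  0.0184]
scene pad 3 [ 0.6306 -0.0119] [0
[... 696 characters left out ...]
0.2939])), (array([ 0.401 , -0.2913]), array([0.038, 0.037]), np.int32(182), array([ 0.4  , -0.292]))] 3d [ 0.3995 -0.2926  0.0588]
side smallest [(array([0.4298, 0.2498]), array([0.031, 0.037]), np.int32(71), array([0.4299, 0.2494])), (array([0.4318, 0.2524]), array([0.029, 0.032]), np.int32(48), array([0.4309, 0.2517]))] 3d [0.4297 0.2515 0.0386]
side pad 1 [0.6155 0.146 ] [0.07  0.071] 300 [0.6152 0.1459] [0.6152 0.1418 0.0159]
side pad 2 [0.6206 0.0671] [0.07  0.071] 324 [0.6206 0.0665] [0.6213 0.0646 0.0159]
side pad 3 [ 0.6252 -0.0128] [0.068 0.071] 356 [ 0.6254 -0.0133] [ 0.6268 -0.0138  0.0158]
side pad 4 [ 0.6308 -0.0925] [0.07  0.069] 388 [ 0.6302 -0.0931] [ 0.6323 -0.0894  0.0157]
```

```bash
python3 - <<'E'
from loc import *
print("kettle lid knob",ray("scene",(516,161),.16),ray("side",(236,141),.16),"bowl",ray("scene",(123,378),.04))
psi=.065
q=lambda s:[0,np.cos(s*np.pi/4+psi/2),np.sin(s*np.pi/4+psi/2),0]
for s in(1,-1):
    for p in[(.5,0,.38),(.418,.08,.25),(.435,.25,.25),(.435,.25,.01),(.405,-.292,.01),(.405,-.292,.25),(.436,-.097,.03),(.618,.147,.06),(.633,-.092,.02),(.618,.147,.25)]:
        j=ctrl.ik(p,q(s)); print(s,p,None if j is None else np.round(j,2))
E
```

```text
kettle lid knob [[0.64672329 0.39121262]] [[0.61463662 0.37085039]] bowl [[ 0.60887464 -0.43829443]]
1 (0.5, 0, 0.38) [-0.32  0.23  0.36  1.54 -0.08  1.39  0.11]
1 (0.418, 0.08, 0.25) [-0.41  0.18  0.2   1.96 -0.04  1.01 -0.13]
1 (0.435, 0.25, 0.25) [-0.62  0.3   0.07  1.79 -0.02  1.06 -0.48]
1 (0.435, 0.25, 0.01) [-0.59  0.62  0.02  2.07 -0.03  0.45 -0.47]
1 (0.405, -0.292, 0.01) [ 0.4   0.64  0.27  2.08 -0.37  0.46  1.01]
1 (0.405, -0.292, 0.25) [-0.03  0.4   0.88  1.8  -0.35  1.1   1.04]
1 (0.436, -0.097, 0.03) [ 0.09  0.54  0.1   2.2  -0.13  0.41  0.37]
1 (0.618, 0.147, 0.06) [-0.31  0.69  0.07  1.68 -0.06  0.78 -0.15]
1 (0.633, -0.092, 0.02) [ 0.    0.75  0.18  1.69 -0.18  0.71  0.34]
1 (0.618, 0.147, 0.25) [-0.32  0.51  0.08  1.44 -0.04  1.19 -0.17]
-1 (0.5, 0, 0.38) [-0.81  0.38  1.15  1.55 -0.35  1.44 -2.72]
-1 (0.418, 0.08, 0.25) [ 0.17  0.2  -0.51  1.95  0.11  1.02  2.82]
-1 (0.435, 0.25, 0.25) [-0.06  0.35 -0.71  1.78  0.26  1.1   2.35]
-1 (0.435, 0.25, 0.01) [-0.18  0.68 -0.61  2.07  0.69  0.6   1.93]
-1 (0.405, -0.292, 0.01) [ 1.14  0.78 -0.91  2.07  0.93  0.76  2.84]
-1 (0.405, -0.292, 0.25) [-0.16  0.5   1.15  1.8  -0.5   1.17 -1.93]
-1 (0.436, -0.097, 0.03) [ 0.53  0.58 -0.53  2.2   0.61  0.51  2.73]
-1 (0.618, 0.147, 0.06) [ 0.11  0.77 -0.67  1.67  0.58  0.91  2.42]
-1 (0.633, -0.092, 0.02) [ 0.47  0.81 -0.63  1.69  0.61  0.85  2.78]
-1 (0.618, 0.147, 0.25) [ 0.11  0.57 -0.67  1.44  0.36  1.26  2.62]
```

```bash
cat >> loc.py <<'E'
from scipy.spatial.transform import Rotation as Rot
PSI=.065
Q=[0,np.cos(np.pi/4+PSI/2),np.sin(np.pi/4+PSI/2),0]
def wcam():
    s=get_state(); w,x,y,z=s["eef_rot"]; T=np.eye(4); T[:3,:3]=Rot.from_quat([x,y,z,w]).as_matrix(); T[:3,3]=s["tcp_pos"]
    return T@np.array(vision.camera_info("wrist")["hand_eye"])
def wray(T,uv,z):
    uv=np.atleast_2d(uv); d=(T[:3,:3]@np.linalg.inv(vision.camera_info("wrist")["mtx"])@np.c_[uv,np.ones(len(uv))].T).T; c=T[:3,3]
    return (c+d*((z-c[2])/d[:,2])[:,None])[:,:2]
def wpix(T,X):
    p=T[:3,:3].T@(np.array(X)-T[:3,3]); p=vision.camera_info("wrist")["mtx"]@p; return p[:2]/p[2]
def blob(T,m,z,X):
    "extent-centre and mean on plane z of the mask component nearest the projection of X"
    n,l,s,c=cv2.connectedComponentsWithStats(m.astype(np.uint8)); e=wpix(T,X)
    k=1+np.argmin(np.hypot(*(c[1:]-e).T)+1e3*(s[1:,4]<60)); vv,uu=np.nonzero(l==k); xy=wray(T,np.c_[uu,vv],z)
    return ((xy.min(0)+xy.max(0))/2).round(4),xy.mean(0).round(4),np.ptp(xy,axis=0).round(3)
def wlook(cans,pads):
    "measure given {name:((x,y),base z)} lids and pads {i:(x,y)} with the wrist camera"
    T=wcam(); im,dep=vision.grab_frame("wrist"); hsv=cv2.cvtColor(im,cv2.COLOR_BGR2HSV)
    out={}
    for k,(xy,b) in cans.items():
        z=H[k]+b; X=[*xy,z]; e=wpix(T,X); v,u=np.mgrid[:480,:640]
        lim=np.linalg.norm(wpix(T,[xy[0]+.6*D[k]+.008,xy[1],z])-e)
        m=(hsv[...,1]>80)&(hsv[...,2]>40)&(np.hypot(u-e[0],v-e[1])<lim); out[k]=blob(T,m,z,X)
    for k,xy in pads.items(): out[k]=blob(T,hsv[...,2]<40,.017,[*xy,.017])
    return im,out
E
python3 - <<'E'
from loc import *
p=get_state()["tcp_pos"]; ctrl.movel([p[0],p[1],.38],max_speed=.3); ctrl.movep([.5,0,.38],Q)
im,o=wlook(dict(largest=((.419,.08),0),large=((.436,-.097),0),small=((.404,-.292),0),smallest=((.434,.251),0)),{1:(.618,.147),2:(.623,.067),3:(.628,-.0125),4:(.633,-.092)})
cv2.imwrite("pics/w1.png",im)
for k in o: print(k,*o[k])
s=get_state(); print(s["time"],s["tcp_pos"],s["eef_rot"])
E
```

```text
Traceback (most recent call last):
  File "loc.py", line 39, in wlook
    m=(hsv[...,1]>80)&(hsv[...,2]>40)&(np.hypot(u-e[0],v-e[1])<lim); out[k]=blob(T,m,z,X)
                                                                            ~~~~^^^^^^^^^
  File "loc.py", line 30, in blob
    k=1+np.argmin(np.hypot(*(c[1:]-e).T)+1e3*(s[1:,4]<60)); vv,uu=np.nonzero(l==k); xy=wray(T,np.c_[uu,vv],z)
        ~~~~~~~~~^^^^^^^^^^^^^^^^^^^^^^^^^^^^^^^^^^^^^^^^^
ValueError: attempt to get argmin of an empty sequence
```

```bash
sed -i 's/^    k=1+np.argmin/    if n<2: return None,\n&/' loc.py
python3 - <<'E'
from loc import *
im,o=wlook(dict(largest=((.419,.08),0),large=((.436,-.097),0),small=((.404,-.292),0),smallest=((.434,.251),0)),{1:(.618,.147),2:(.623,.067),3:(.628,-.0125),4:(.633,-.092)})
cv2.imwrite("pics/w1.png",im)
for k in o: print(k,*o[k])
s=get_state(); print(s["time"],s["tcp_pos"],s["eef_rot"])
E
```

```text
largest [0.4221 0.0826] [0.4221 0.0832] [0.056 0.056]
large [ 0.4395 -0.0924] [ 0.4394 -0.0923] [0.045 0.048]
small [ 0.4069 -0.2862] [ 0.4071 -0.2861] [0.033 0.041]
smallest None
1 [0.62   0.1481] [0.6201 0.1489] [0.068 0.068]
2 [0.6248 0.0688] [0.6249 0.0696] [0.068 0.068]
3 [ 0.6301 -0.0105] [ 0.63   -0.0099] [0.066 0.067]
4 [ 0.6349 -0.0897] [ 0.6349 -0.0892] [0.067 0.066]
3.1167 [0.50017522 0.00113405 0.37981311] [-1.95492415e-04  6.82991000e-01  7.30426761e-01 -3.53647459e-05]
```

View pics/w1.png

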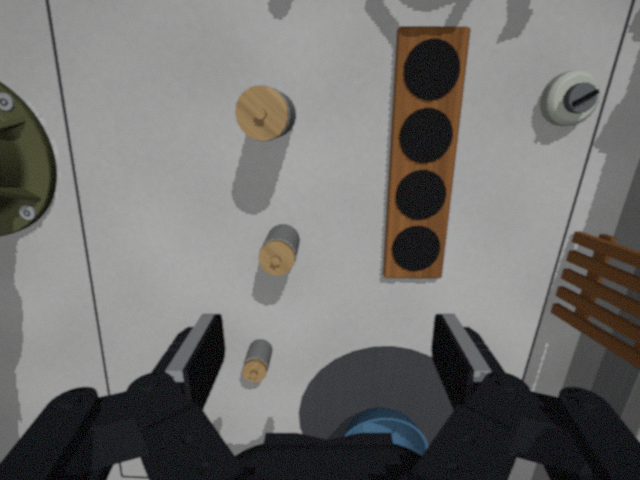

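The wrist view shows the pads down the right from (432,70) to (416,248), with canisters at (263,113), (277,257) and (254,371). It agrees with the scene camera to within a few mm. I'll look closely above each canister, then grasp it.

```bash
cat > job.py <<'E'
from loc import *
PADS={1:(.6198,.148),2:(.6247,.0685),3:(.6299,-.011),4:(.6348,-.0903)}
CANS=dict(largest=(.422,.0815),large=(.4395,-.095),small=(.407,-.290),smallest=(.437,.2515))
GZ=dict(largest=.064,large=.047,small=.031,smallest=.024)
ORD=dict(largest=1,large=2,small=3,smallest=4)
def show(o):
    for k in o: print(k,*o[k])
def pick(k):
    x,y=CANS[k]; ctrl.movep([x,y,max(.2,H[k]+.14)],Q); ctrl.pause(.2)
    im,o=wlook({k:((x,y),0)},{}); show(o); cv2.imwrite(f"pics/pick_{k}.png",im)
    m=o[k][0]; assert m is not None and np.hypot(*(m-[x,y]))<.01, m
    x,y=m; ctrl.movel([x,y,GZ[k]-.0187],max_speed=.15); ctrl.close_gripper(40)
    s=get_state(); print("width",s["width"],s["gripper_force"])
    ctrl.movel([x,y,.2],max_speed=.2); print("held",get_state()["width"],get_state()["time"])
def place(k,dx=0,dy=0):
    i=ORD[k]; x,y=PADS[i]; x+=dx;y+=dy
    ctrl.movel([x,y,.2],max_speed=.25); ctrl.movel([x,y,GZ[k]-.0187+.0175],max_speed=.12); ctrl.pause(.2)
    print("f",get_state()["contact_force"].round(1)); ctrl.ungrasp(); ctrl.pause(.2)
    ctrl.movel([x,y,H[k]+.12],max_speed=.15); ctrl.pause(.2)
    im,o=wlook({k:((x,y),.017)},{j:PADS[j] for j in PADS if j>=i}); show(o); cv2.imwrite(f"pics/place_{k}.png",im); print("t",get_state()["time"])
E
python3 -c "
from job import *
pick('largest')"
```

```text
largest [0.4212 0.0841] [0.421  0.0847] [0.055 0.057]
width 0.05894385450455774 41.974409222602844
held 0.05948217348066832 6.85
```

```bash
python3 -c "
from job import *
place('largest')
for cam in('scene','side'):
    im,_=vision.grab_frame(cam); cv2.imwrite(f'pics/{cam}1.png',im)
" && python3 -c "
import cv2,numpy as np
a=cv2.imread('pics/place_largest.png');b=cv2.imread('pics/scene1.png')
cv2.imwrite('pics/c1.png',np.hstack([cv2.resize(a,(400,300)),cv2.resize(b[150:350,250:517],(400,300))]))"
```

```text
f [ 0.1 -0.5  0.2]
largest [0.6204 0.1451] [0.62   0.1475] [0.064 0.079]
1 [0.6209 0.1646] [0.6225 0.1708] [0.068 0.038]
2 [0.6252 0.0609] [0.6262 0.059 ] [0.068 0.051]
3 [ 0.6309 -0.0087] [ 0.6306 -0.0083] [0.067 0.068]
4 [ 0.6355 -0.0881] [ 0.6355 -0.0875] [0.068 0.068]
t 11.3583
```

View pics/c1.png

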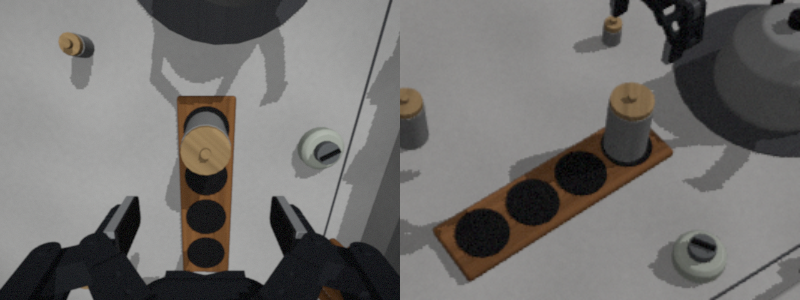

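The left crop (wrist) shows the largest canister standing on pad 1. In the right crop (scene) it is on the pad too, with dark rim showing in front of it at (628,155). The lid mask merged with the board, so I'll measure with a stricter one.

```bash
python3 - <<'E'
from job import *
T=wcam(); a=cv2.imread('pics/place_largest.png')
hsv=cv2.cvtColor(a,cv2.COLOR_BGR2HSV); e=wpix(T,[.62,.147,.117]).astype(int); b=wpix(T,[.655,.10,.014]).astype(int)
print("lid",hsv[e[1]+8,e[0]+8],"board",hsv[b[1],b[0]])
v,u=np.mgrid[:480,:640]
for cam,seed in (("wrist",e),("scene",(403,217)),("side",(294,190))):
    im=a if cam=="wrist" else cv2.imread(f"pics/{cam}1.png"); h=cv2.cvtColor(im,cv2.COLOR_BGR2HSV)
    for vt in (100,120,140):
        m=(h[...,1]>60)&(h[...,2]>vt)&(h[...,0]>11)&(np.hypot(u-seed[0],v-seed[1])<(60 if cam=="wrist" else 25))
        try: print(cam,vt,blob(T,m,.117,[.62,.147,.117]) if cam=="wrist" else [np.round(r,4) for r in centroid(cam,m,.117)])
        except Exception as x: print(cam,vt,x)
E
```

```text
lid [ 18 107 145] board [ 18 105 151]
wrist 100 (array([0.6207, 0.1467]), array([0.6215, 0.1491]), array([0.065, 0.07 ]))
wrist 120 (array([0.6216, 0.1467]), array([0.6221, 0.1486]), array([0.06 , 0.068]))
wrist 140 (array([0.6218, 0.1512]), array([0.6255, 0.1552]), array([0.052, 0.048]))
scene 100 [array([0.6186, 0.1462]), array([0.0565, 0.0558]), np.int32(499), array([0.619 , 0.1468])]
scene 120 [array([0.6182, 0.1468]), array([0.0556, 0.0546]), np.int32(398), array([0.6191, 0.149 ])]
scene 140 attempt to get argmax of an empty sequence
side 100 [array([0.616 , 0.1457]), array([0.0545, 0.0561]), np.int32(178), array([0.6157, 0.1462])]
side 120 [array([0.6185, 0.1505]), array([0.0495, 0.0465]), np.int32(92), array([0.6225, 0.1556])]
side 140 [array([0.6404, 0.1597]), array([0.0018, 0.002 ]), np.int32(2), array([0.6404, 0.1597])]
```

Relative to each camera's own pad measurement, the largest is within about 2 mm of the centre. The same procedure goes for the other three.

```bash
python3 - <<'E'
from job import *
for k in ("large","small","smallest"):
    p=get_state()["tcp_pos"]; ctrl.movel([p[0],p[1],.24],max_speed=.2)
    pick(k)
    if get_state()["width"]<.8*(D[k]+.002): print("grasp lost"); break
    place(k)
    for cam in('scene','side'):
        im,_=vision.grab_frame(cam); cv2.imwrite(f'pics/{cam}_{k}.png',im)
E
```

```text
large [ 0.4387 -0.0934] [ 0.4386 -0.093 ] [0.045 0.048]
width 0.04908440483511771 40.54306626319885
held 0.04946198419239343 15.975
f [ 0.1  0.6 -0.2]
large [0.6252 0.0655] [0.625  0.0669] [0.066 0.058]
2 [0.6254 0.0791] [0.6255 0.0858] [0.069 0.048]
3 [ 0.6306 -0.013 ] [ 0.6308 -0.0134] [0.068 0.062]
4 [ 0.6354 -0.0888] [ 0.6356 -0.088 ] [0.068 0.068]
t 20.8167
small [ 0.4061 -0.29  ] [ 0.406  -0.2894] [0.036 0.038]
width 0.03898942657705675 39.81139361858368
held 0.03912259066838446 26.0583
f [-0.2  0.4  0.2]
small [ 0.6301 -0.0151] [ 0.6298 -0.0149] [0.061 0.047]
3 [ 0.6305 -0.0049] [0.6303 0.0021] [0.068 0.059]
4 [ 0.6356 -0.09  ] [ 0.6355 -0.0886] [0.068 0.068]
t 31.5333
smallest [0.4367 0.2565] [0.4368 0.2566] [0.026 0.027]
width 0.029020612588559633 39.25526976585388
held 0.028741267330146137 36.7083
f [-0.1 -0.1 -1.7]
smallest [ 0.6346 -0.0907] [ 0.6347 -0.0908] [0.029 0.03 ]
4 [ 0.6354 -0.0901] [ 0.6355 -0.0842] [0.069 0.069]
t 42.3917
```

```bash
python3 - <<'E'
from job import *
p=get_state()["tcp_pos"]; ctrl.movel([p[0],p[1],.3],max_speed=.2); ctrl.movep([.4,0,.38],Q); ctrl.pause(.3)
pad={"scene":[(.6203,.1475),(.6252,.068),(.6306,-.0121),(.6358,-.092)],"side":[(.6153,.146),(.6206,.0668),(.6253,-.013),(.6305,-.0928)]}
v,u=np.mgrid[:480,:640]; ims=[]
for cam in pad:
    im,_=vision.grab_frame(cam); h=cv2.cvtColor(im,cv2.COLOR_BGR2HSV); i=vision.camera_info(cam)
    for (k,n),xy in zip(ORD.items(),pad[cam]):
        z=H[k]+.017; P=i["mtx"]@(i["R"]@[*xy,z]+i["t"]); e=P[:2]/P[2]; f=P[2]/i["mtx"][0,0]
        m=(h[...,1]>60)&(h[...,2]>90)&(h[...,0]>11)&(np.hypot(u-e[0],v-e[1])<.6*D[k]/f+3)
        r=centroid(cam,m,z); print(cam,k,"off mm",((r[0]-xy)*1e3).round(1),((r[3]-xy)*1e3).round(1),r[1].round(3))
    c=im[150:350,240:507] if cam=="scene" else im[140:290,240:440]
    ims.append(cv2.resize(c,(400,300)))
cv2.imwrite("pics/fin.png",np.hstack(ims)); print(get_state()["time"],get_state()["tcp_pos"])
E
```

```text
scene largest off mm [-1.6 -0.8] [-1.2 -0.7] [0.057 0.057]
scene large off mm [-1.2  1.7] [-1.2 -0.3] [0.047 0.052]
scene small off mm [-2.1 -0.6] [-1.8  0.5] [0.036 0.037]
scene smallest off mm [-2.3 -0.4] [-1.6  1.4] [0.028 0.025]
side largest off mm [-0.1 -0.3] [ 0.2 -0.1] [0.056 0.056]
side large off mm [-0.5 -0.5] [-0.5 -0.4] [0.046 0.045]
side small off mm [ 1.1 -0.1] [0.3 1. ] [0.035 0.035]
side smallest off mm [-0.3  1.2] [-1.1  2.4] [0.027 0.024]
44.775 [ 4.00309584e-01 -1.47171494e-04  3.79734084e-01]
```

View pics/fin.png

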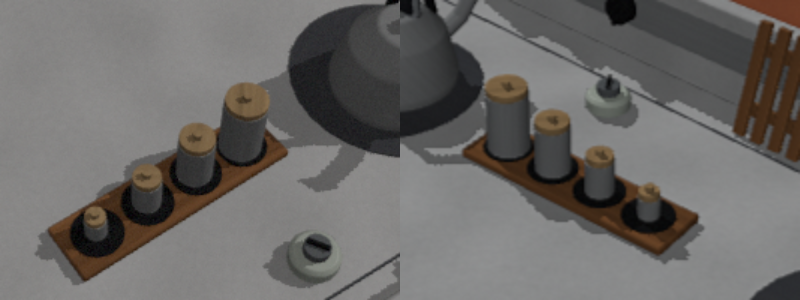

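Both crops show the four canisters upright and centred. They run in order of size from the largest at the kettle (245,125 left crop; 507,115 right) to the smallest (95,225; 648,205). All measure within about 3 mm of their pad centres.

```bash
python3 -c "
from station import ticket
print(ticket.close_job())"
```

```text
the job is handed in; nothing more can be done
None
```

The job is handed in: all four canisters stand upright and released on their pads in size order, largest by the kettle, each measured within about 3 mm of its pad centre.

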